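# Set the price roller

## Task

Set the price roller on the counter so that it reads 4 1 3 from left to right: roll the left and the right number wheel by their finger lugs until the 4 and the 3 lie flat, straight up, level with the marks on top of the cheeks (the number shown is the row lying on top, not the row facing you). The middle wheel already shows its 1: leave it as it is.

Things in the scene. Friction and masses are not known exactly. Their poses are not given: they have to be found in the camera images.
- roller: price roller: wooden base 130x200x14 mm fixed to the table, four thin cheeks (107 high, y = +-30, +-90) and between them three white six-sided drums 52 wide (flats 30 from the axle), digits 0-5 on their flats, left half, read from the robot's side; axles along y at x 0, z 85, drum middles at y = 60, 0, -60. Origin: centre of the underside; x away from the robot (yaw within 12 degrees), y left, z up
- wheel_left (a joint): left drum (y = 60 mm), rad: digit k is straight up at k x 1.047 (the 4 at 4.189); grows as the top rolls away from the robot (+x). Stops at -0.35 and 5.6, no detents, stays where left, about 1.5 N on a lug turns it. Starts 37-66 degrees short of the 4. At value q its six lugs stand at q + 30 + 60n degrees from straight up, counted towards +x: 30 degrees either side of a digit that is up
- wheel_middle (a joint): middle drum (y = 0), same scale, direction and make; starts at its 1 (1.047 rad) and stays. Lugs on all drums: at each edge between flats, on the right half, 13 mm right (-y) of the drum's middle, a grey fin 5 mm thick ends in a rounded bead 16 mm thick, 26 mm wide along y, bead centre 56 mm from the axle; at most 149 mm over the table, 133 mm (bead centre) when 30 degrees off upright
- wheel_right (a joint): right drum (y = -60 mm), same scale, direction, lugs and stiffness as the left one; the 3 is straight up at 3.142 rad. Starts 37-66 degrees past the 3, so its top has to roll towards the robot

How it is judged (in metres and radians):
At the end, for the whole second after the job is handed in: The wheels show 4 1 3 from left to right, each digit within 0.2 rad (11 degrees) of straight up, and stand still (value of joint wheel_left between 3.989 and 4.389 rad and value of joint wheel_middle between 0.847 and 1.247 rad and value of joint wheel_right between 2.942 and 3.342 rad and velocity of joint wheel_left between -0.05 and 0.05 rad/s and velocity of joint wheel_right between -0.05 and 0.05 rad/s); the robot touches nothing.
It fails at once if the middle wheel is rolled away from its 1 (by more than 0.35 rad) (value of joint wheel_middle below 0.697 rad or value of joint wheel_middle above 1.397 rad).
It also fails if it takes over 38 s, if anything falls off the work surface, if the arm or the gripper's body presses on something with over 40 N, if the wrist force passes 120 N, or if a joint passes its speed limit or range.

## Robot

A 7-joint arm with a two-finger parallel gripper is mounted at the origin on a cart in front of the work surface, level with it; the furniture and walls round the work are solid. World frame = base frame: x ahead of the robot, y to its left, z up, the work surface at z = 0. Lengths are in m, angles in degrees, forces in N, time in s.
With the tool pointing down it reaches from about 0.4 to 0.85 m from the base axis. Payload 10.4 kg.
Tool frame: the origin (TCP) lies at the very end of the fingers, on their centre line; the grasp point (between the pads) lies 19 mm behind it (arm.hold_point_z is the distance from the TCP to the grasp point, in m); y points along the fingers, z is the direction in which the jaws open and shut, and the axes are right-handed (so a half turn about y gives the same grasp; the last joint's range is limited). The gripper opens to 85 mm and grips with 20 to 120 N. Pads are 22 mm wide; open, the fingers measure 114 mm over their backs; the gripper's body (76 mm by 85 mm) begins 54 mm behind the grasp point. The pads swing forward as they close: fully open they stand 13 mm farther back than shut.
Start: joints at [-77.727, 19.034, -3.707, 83.658, 1.238, 77.344, -5.071], TCP at [0.147, 0.608, 0.231] pointing down, gripper open.
Joint ranges: [-148.97, 148.97], [-28.65, 121.19], [-84.17, 76.75], [9.2, 138.47], [-72.65, 252.65], [3.7, 117.97], [-149.18, 149.18]. Speed limits (degrees/s): [127.2, 127.2, 159.86, 159.86, 180, 180, 180].

## Interface

Orientations are given as a 3x3 rotation matrix whose columns are the frame's x, y, z axes.
In Python, from workcell import arm gives the robot as it stands.
- The arm moves only by the shell command python3 -m jog 'ROWS' [OPENING] [FORCE]. ROWS is JSON, a list that holds one entry, the list of rows, each a list of 4 numbers: the shift along the tool's x, y, z in mm, then the turn about the tool's y in degrees. A call has 1 to 12 rows; each row is the pose to reach, as a shift and turn from the pose commanded when the call began, along the tool's axes at that moment; what a row does not reach only later rows make up. A row lasts 1/12 s, in which the tool goes at most 41.7 mm and 7.16 degrees, less where a joint would pass 70% of its speed; a pose out of reach is approached as far as the arm can. A call with a gripper value outside its range is refused whole. OPENING is the opening, from 0 (shut) to 1 (fully open), set as the call begins (- or left out, the last holds). The fingers move at their own pace and stop on an object; FORCE is the grip in N (left out, the last holds). Time passes only in rows, so rows that repeat a pose let the fingers close. It gives the time, the measured TCP pose, the force and the opening at its end, in the units of the state.
- arm.state(): the state, without advancing time (a new reading comes with each control period).
- arm.capture(name): name is "scene" or "top" or "wrist"; returns the picture (420x560x3 uint8, red, green, blue); there is no depth.
- arm.calibration(name): a dict with "fx", "fy", "cx", "cy" (pixels), "k1" (the pictures are not rectified: a ray, as slopes to the right and down, at radius r is drawn at 1 + k1 r^2 times it, then the intrinsics apply), "T" (4x4, takes a point from camera to world coordinates). Camera axes: x right, y up, looking along -z (the intrinsics and any distortion apply to the point x, -y, -z); pixel columns grow to the right and rows downward; lengths in m; the calibration is good to about 2 mm. A picture is of the moment at which its call begins: read the wrist's pose just before it. calibration takes no time and is no camera call; for the wrist camera it gives the pose at the moment of the call.
- arm.hand_in(): hands the job in, once; it reports no verdict.
Trained networks look in the newest picture that a camera, given by its name, has taken for a name from the list of things; names that differ only in an ending like _2 or _b are one class to them, and where a whole thing is asked for, a point or a joint stands for the part that bears it (a point fixed in the world has none). Each returns a list of dicts, best first, with "conf" (0 to 1); they miss things now and then, are a little off and sometimes report something else, mostly with a low value. They report only what shows in the picture. A call takes as long as a camera call.
- arm.spot_in(camera, target): "bbox" ([left, top, right, bottom] in pixels, round what is visible of it).
- arm.tip_of(camera, target): "pixel" ([column, row] in pixels: a listed point, or the origin of a listed thing).
The state is a dict: "time": time; "joint_pos": joint angles; "joint_velocities": joint speeds; "effort": joint torques, N m; "eef_pos": TCP position; "orientation": TCP orientation; "wrist_force": force on the tool from outside, world axes, zero at the start; "moment": the same for the moment, N m; "grip_width": finger opening in m.
Only numpy, scipy, OpenCV 4.12 (cv2) and the standard library are available. Lean on these libraries where they do the work, as an engineer would, in place of code of your own. Each camera call takes 0.05 s, during which the arm holds its last target.

## Working session

There is one attempt and no reset: what is moved stays moved. The work goes in short steps, Python scripts to look and compute and a shell command to move; the robot and the scene stay as the last step left them, time stands still between calls to the robot, and variables do not carry over. Pictures are saved under pics/ and viewed, and the job is handed in when it is done.

```bash
mkdir -p pics; ls
python3 - <<'E'
from workcell import arm
import cv2,numpy as np
s=arm.state()
print(s['time'],s['eef_pos'],np.round(s['orientation'],3),s['grip_width'],arm.hold_point_z)
for c in("scene","top","wrist"):
    im=arm.capture(c); cv2.imwrite(f"pics/{c}0.png",im[:,:,::-1])
    k=arm.calibration(c);print(c,{a:(np.round(b,4).tolist()) for a,b in k.items()})
    print(arm.tip_of(c,"roller"),arm.spot_in(c,"roller"))
E
```

```text
pics
0.0 [0.14650967 0.60721327 0.23053384] [[ 0.972 -0.     0.235]
 [-0.235 -0.001  0.972]
 [ 0.    -1.    -0.001]] 0.08538035169413936 0.0187
scene {'fx': 438.9789, 'fy': 438.9789, 'cx': 280.9708, 'cy': 207.1086, 'k1': -0.0551, 'T': [[-0.6633, 0.3468, -0.6631, -0.042], [-0.7483, -0.3095, 0.5867, 0.5379], [-0.0017, 0.8854, 0.4648, 0.4586], [0.0, 0.0, 0.0, 1.0]]}
[{'pixel': [330.6, 220.3], 'conf': 0.79}] [{'bbox': [277.1, 141.0, 382.1, 247.9], 'conf': 0.71}]
top {'fx': 387.3625, 'fy': 387.3625, 'cx': 278.3502, 'cy': 208.5436, 'k1': -0.0594, 'T': [[-0.0278, 0.9914, -0.1282, 0.4212], [-0.9995, -0.0261, 0.0153, 0.0413], [0.0118, 0.1286, 0.9916, 0.9185], [0.0, 0.0, 0.0, 1.0]]}
[{'pixel': [320.9, 223.8], 'conf': 0.82}] [{'bbox': [277.1, 188.1, 376.2, 256.8], 'conf': 0.73}]
wrist {'fx': 315.0791, 'fy': 315.0791, 'cx': 282.0262, 'cy': 212.3811, 'k1': -0.004, 'T': [[0.2343, -0.9182, -0.3194, 0.0645], [0.9722, 0.2215, 0.0763, 0.6267], [0.0007, -0.3284, 0.9445, 0.3733], [0.0, 0.0, 0.0, 1.0]]}
[] []
```

Run:
```python
import cv2
a=cv2.imread('pics/scene0.png');b=cv2.imread('pics/top0.png')
cv2.imwrite('pics/s_crop.png',cv2.resize(a[120:270,250:410],None,fx=4,fy=4,interpolation=2)[:600])
cv2.imwrite('pics/t_crop.png',cv2.resize(b[165:285,255:400],None,fx=5,fy=5,interpolation=2))
```

```text
(no output)
```

View pics/scene0.png

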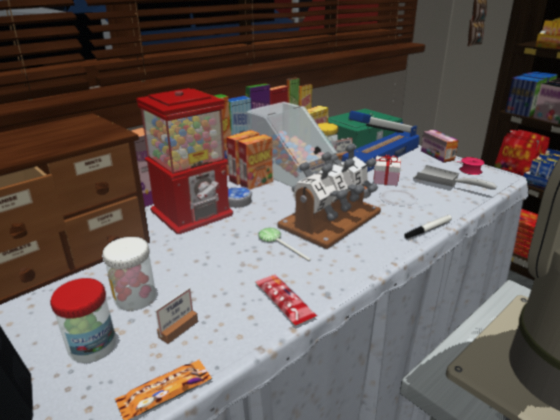

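View pics/s_crop.png

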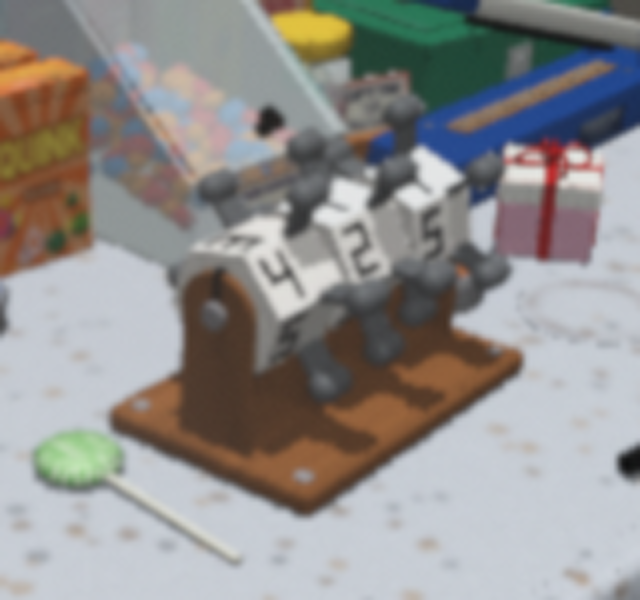

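View pics/t_crop.png

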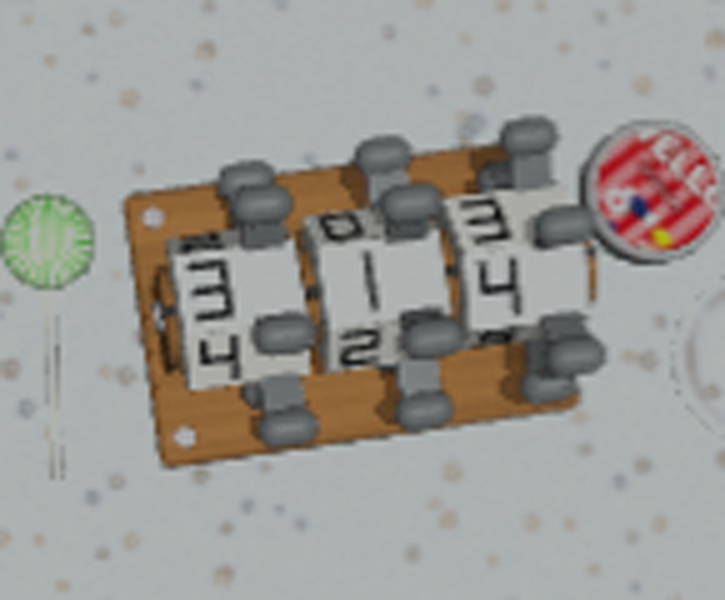

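View pics/top0.png

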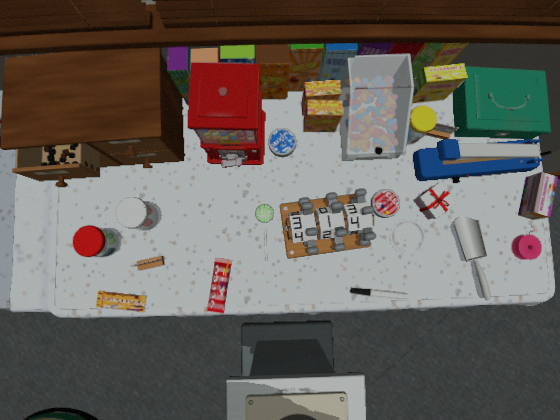

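```bash
cat > h.py <<'E'
import numpy as np
from scipy.optimize import least_squares
def proj(k,P):
    T=np.array(k['T']);p=(np.atleast_2d(P)-T[:3,3])@T[:3,:3]
    u=p[:,0]/-p[:,2];v=-p[:,1]/-p[:,2];d=1+k['k1']*(u*u+v*v)
    return np.c_[k['fx']*u*d+k['cx'],k['fy']*v*d+k['cy']]
def R2W(x,y,yaw,P):
    c,s=np.cos(yaw),np.sin(yaw);P=np.atleast_2d(P)
    return np.c_[x+c*P[:,0]-s*P[:,1],y+s*P[:,0]+c*P[:,1],P[:,2]]
def bead(yd,a): # angle a deg from up towards +x
    a=np.radians(a);return [.056*np.sin(a),yd-.013,.085+.056*np.cos(a)]
E
cat > fit.py <<'E'
from h import *
from workcell import arm
k=arm.calibration('top')
o=lambda L:np.array(L)/5+[255-.4,165-.4]
C=o([(125,195),(165,465),(578,405)]);CP=[[.065,.1,.014],[-.065,.1,.014],[-.065,-.1,.014]]
M=o([(410,205),(432,337),(424,410),(383,155)]);MA=[30,-30,-90,90]
L=o([(284,334),(288,427),(261,205),(248,182)])
R=o([(565,227),(529,135),(575,353),(550,385)])
def model(p):
    x,y,w,l,r=p
    P=CP+[bead(0,a) for a in MA]+[bead(.06,l+a) for a in(0,-60,60,120)]+[bead(-.06,r+a) for a in(0,60,-60,-120)]
    return proj(k,R2W(x,y,w,P))
D=np.r_[C,M,L,R]
for l0 in(-30,-10,):
  for r0 in(0,20,40):
    f=least_squares(lambda p:(model(p)-D).ravel(),[.45,0,.1,l0,r0],x_scale=[.01,.01,.1,10,10],loss='soft_l1')
    print(np.round(f.x,4),f.cost)
print(np.round(model(f.x)-D,1).tolist())
E
python3 fit.py
```

```text
[  0.4972  -0.0812   0.1142 -18.877    9.8241] 1.973038559589401
[  0.4972  -0.0812   0.1142 -18.877    9.8241] 1.973038559589467
[  0.4972  -0.0812   0.1142 -18.877    9.8241] 1.9730385595893771
[  0.4972  -0.0812   0.1142 -18.877    9.8241] 1.9730385595893576
[  0.4972  -0.0812   0.1142 -18.877    9.8241] 1.9730385595894435
[  0.4972  -0.0812   0.1142 -18.877    9.8241] 1.9730385595893944
[[-0.6, -0.2], [-0.7, 0.7], [1.2, 0.4], [0.2, -0.4], [0.2, 0.2], [-0.0, -0.0], [-0.0, 0.0], [0.2, -0.0], [0.1, -0.0], [0.2, -0.2], [-0.4, -0.4], [0.1, -0.5], [-0.1, 0.3], [0.1, 0.4], [-0.3, -0.2]]
```

```bash
cat >> h.py <<'E'
POSE=(.4972,-.0812,.1142)
def shift(w,s,R=None,p=None):
    R=np.array(s['orientation']);return np.round(1000*R.T@(np.array(w)-s['eef_pos']),0)
E
python3 - <<'E'
from h import *
from workcell import arm
s=arm.state();print(s['time'])
print('way',shift([.38,.35,.231],s))
for n,P in dict(Lhi=[-.05,.047,.2],Lstart=[-.05,.047,.124],Lend=[.009,.047,.124],Rhi=[.036,-.073,.2]).items():
    w=R2W(*POSE,P)[0];print(n,w.round(4),shift(w,s))
E
```

```text
0.45
way [ 287.    0. -196.]
Lhi [ 0.4422 -0.0402  0.2   ] [ 439.   31. -560.]
Lstart [ 0.4422 -0.0402  0.124 ] [ 439.  107. -560.]
Lend [ 0.5008 -0.0335  0.124 ] [ 495.  107. -540.]
Rhi [ 0.5413 -0.1496  0.2   ] [ 561.   31. -643.]
```

```bash
python3 -m jog '[[[32,0,-22,-3],[64,0,-44,-6],[96,0,-66,-9],[128,0,-87,-12],[160,0,-109,-15],[192,0,-131,-18],[224,0,-153,-20],[256,0,-175,-20],[287,0,-196,-20],[302,0,-232,-20],[317,0,-268,-20],[332,0,-304,-20]]]' 0 30
python3 - <<'E'
from h import *
from workcell import arm
s=arm.state();print(s['time'],s['eef_pos'],np.round(s['orientation'],3),s['grip_width'],s['wrist_force'])
for n,P in dict(Lhi=[-.05,.047,.2],Lstart=[-.05,.047,.124]).items():
    w=R2W(*POSE,P)[0];print(n,w.round(4),shift(w,s))
E
```

```text
time: 1.45
eef_pos: [0.3982, 0.2323, 0.2313]
orientation: [[0.994, -0.0, -0.112], [0.112, 0.0, 0.994], [0.0, -1.0, 0.0]]
wrist_force: [0.4, 0.6, 0.6]
grip_width: 0.0001
1.45 [0.39824097 0.23228354 0.23126497] [[ 0.994 -0.    -0.112]
 [ 0.112  0.     0.994]
 [ 0.    -1.     0.   ]] 9.02427516513313e-05 [0.41287004 0.63078056 0.64223873]
Lhi [ 0.4422 -0.0402  0.2   ] [  13.   31. -276.]
Lstart [ 0.4422 -0.0402  0.124 ] [  13.  107. -276.]
```

Tool yaw now matches the roller. Next: move over to the near side of the left wheel, high.

```bash
python3 -m jog '[[[0,4,-38,0],[2,8,-76,0],[4,12,-114,0],[6,16,-152,0],[8,20,-190,0],[10,24,-225,0],[12,28,-255,0],[13,31,-276,0],[13,31,-276,0],[13,31,-276,0]]]'
python3 - <<'E'
from h import *
import cv2
from workcell import arm
s=arm.state();print(s['time'],s['eef_pos'],s['wrist_force'])
for n,P in dict(Lstart=[-.05,.047,.124],Lend=[.009,.047,.124]).items():
    w=R2W(*POSE,P)[0];print(n,w.round(4),shift(w,s))
a=arm.capture('scene')[:,:,::-1];b=arm.capture('wrist')[:,:,::-1]
cv2.imwrite('pics/s1.png',cv2.resize(a[60:270,230:430],None,fx=2.8,fy=2.8,interpolation=2));cv2.imwrite('pics/w1.png',b)
E
```

```text
time: 2.28
eef_pos: [0.4418, -0.0394, 0.2003]
orientation: [[0.994, -0.0, -0.11], [0.11, 0.0, 0.994], [0.0, -1.0, 0.0]]
wrist_force: [0.3, 1.0, -0.7]
grip_width: 0.0002
2.2833 [ 0.44181766 -0.03943014  0.20031079] [ 0.26208731  1.01130184 -0.74340523]
Lstart [ 0.4422 -0.0402  0.124 ] [ 0. 76. -1.]
Lend [ 0.5008 -0.0335  0.124 ] [59. 76. -1.]
```

View pics/s1.png

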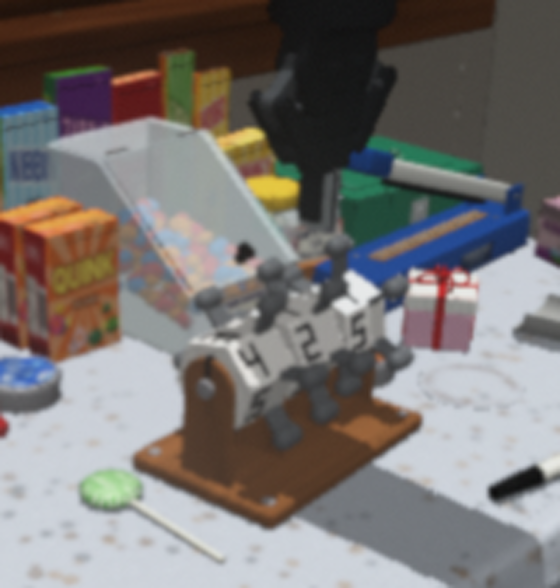

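View pics/w1.png

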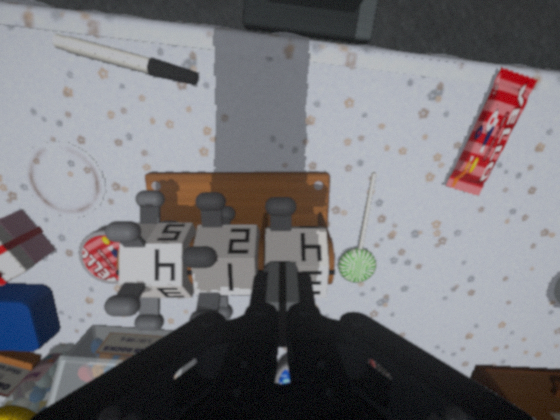

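Run:
```python
from h import *
from workcell import arm
k=arm.calibration('wrist')
print(proj(k,R2W(*POSE,[bead(.06,-79),bead(.06,-19),bead(0,-30),bead(0,-90),bead(-.06,10),bead(-.06,-50),[-.065,.1,.014],[-.065,-.1,.014]])).round(0).tolist())
print(proj(k,[arm.state()['eef_pos']]).round(0))
```

```text
[[280.0, 205.0], [279.0, 270.0], [198.0, 256.0], [209.0, 200.0], [121.0, 305.0], [122.0, 231.0], [330.0, 172.0], [141.0, 173.0]]
[[283. 277.]]
```

```bash
python3 -m jog '[[[0,25,0,0],[0,50,0,0],[0,70,0,0],[0,76,0,0],[0,76,0,0]]]'; python3 -m jog '[[[10,0,0,0],[18,0,0,0],[24,0,0,0],[30,0,0,0],[35,0,0,0],[40,0,0,0],[44,0,0,0],[48,0,0,0],[51,0,0,0],[53,0,0,0],[53,0,0,0]]]'
python3 - <<'E'
from h import *
import cv2
from workcell import arm
a=arm.capture('scene')[:,:,::-1];b=arm.capture('top')[:,:,::-1]
cv2.imwrite('pics/s2.png',np.hstack([cv2.resize(a[120:270,250:410],(400,375),interpolation=2),cv2.resize(b[165:285,255:400],(400,375),interpolation=2)]))
E
```

```text
time: 2.8
eef_pos: [0.441, -0.0377, 0.1233]
orientation: [[0.994, -0.003, -0.114], [0.114, -0.001, 0.994], [-0.003, -1.0, -0.0]]
wrist_force: [-0.2, 0.6, 0.3]
grip_width: 0.0004
time: 3.72
eef_pos: [0.4947, -0.0327, 0.1241]
orientation: [[0.994, -0.0, -0.112], [0.112, -0.0, 0.994], [-0.0, -1.0, -0.0]]
wrist_force: [0.3, 0.7, -0.4]
grip_width: -0.0
```

View pics/s2.png

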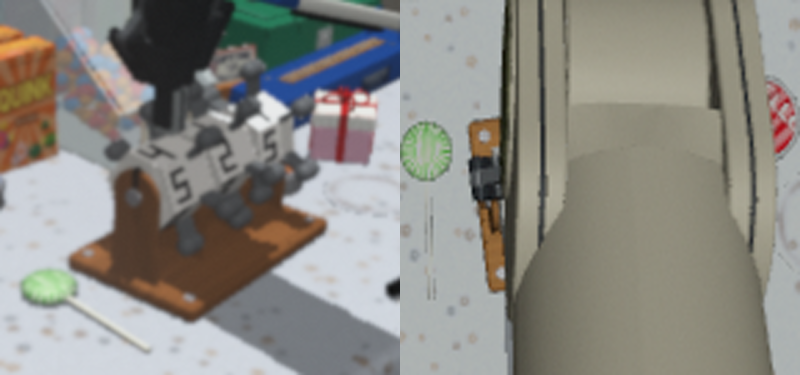

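```bash
python3 -m jog '[[[2,0,0,0],[4,0,0,0],[6,0,0,0],[6,0,0,0],[6,0,0,0],[2,0,0,0],[-3,0,0,0],[-5,0,0,0],[-5,-20,0,0],[-5,-50,0,0],[-5,-76,0,0],[-5,-76,0,0]]]'
python3 - <<'E'
from h import *
import cv2
from workcell import arm
s=arm.state()
a=arm.capture('scene')[:,:,::-1];k=arm.calibration('wrist');b=arm.capture('wrist')[:,:,::-1]
cv2.imwrite('pics/s3.png',cv2.resize(a[120:270,250:410],None,fx=4,fy=4,interpolation=2)); cv2.imwrite('pics/w3.png',b)
for w in(R2W(*POSE,[.036,-.073,.2])[0],R2W(*POSE,[.04,-.073,.124])[0]):print(shift(w,s))
ks=arm.calibration('scene')
for e in(-15,-10,-5,0,5,10):print(e,((proj(ks,R2W(*POSE,[bead(.06,e+30),bead(.06,e-30),bead(.06,e-90)]))-[250,120])*4).round(0).tolist(),proj(k,R2W(*POSE,[bead(.06,e+30),bead(.06,e-30),bead(.06,e-90)])).round(0).tolist())
E
```

```text
time: 4.82
eef_pos: [0.4919, -0.0334, 0.2053]
orientation: [[0.994, 0.008, -0.112], [0.112, 0.002, 0.994], [0.008, -1.0, 0.001]]
wrist_force: [0.4, -0.3, -0.2]
grip_width: 0.0002
[  36.    5. -121.]
[  40.   81. -121.]
-15 [[256.0, 175.0], [346.0, 232.0], [365.0, 344.0]] [[281.0, 249.0], [281.0, 170.0], [281.0, 140.0]]
-10 [[249.0, 175.0], [341.0, 224.0], [367.0, 336.0]] [[281.0, 254.0], [281.0, 176.0], [281.0, 140.0]]
-5 [[241.0, 176.0], [334.0, 216.0], [369.0, 327.0]] [[281.0, 258.0], [281.0, 183.0], [281.0, 140.0]]
0 [[234.0, 178.0], [327.0, 208.0], [370.0, 318.0]] [[281.0, 262.0], [281.0, 190.0], [281.0, 140.0]]
5 [[228.0, 181.0], [320.0, 202.0], [370.0, 309.0]] [[281.0, 265.0], [281.0, 197.0], [281.0, 141.0]]
10 [[221.0, 185.0], [313.0, 195.0], [370.0, 299.0]] [[281.0, 267.0], [281.0, 204.0], [281.0, 143.0]]
```

View pics/s3.png

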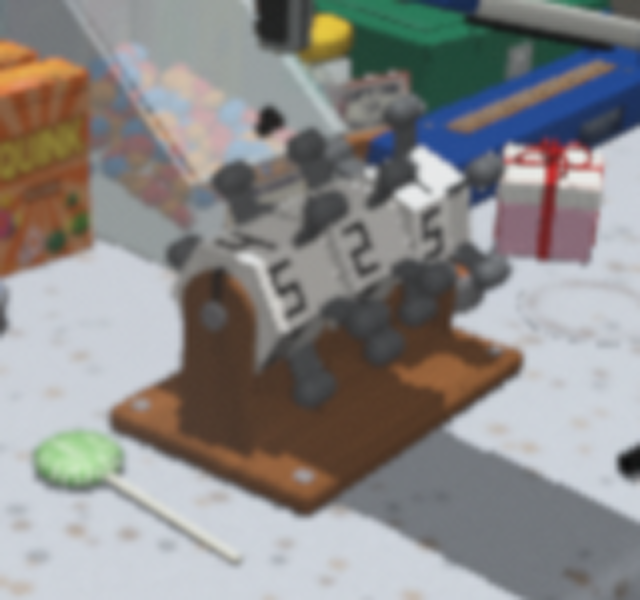

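View pics/w3.png

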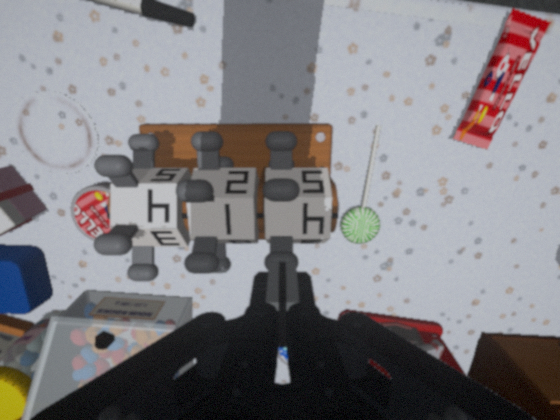

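```bash
python3 -m jog '[[[12,0,-38,0],[24,0,-74,0],[35,0,-105,0],[40,0,-121,0],[40,0,-121,0],[40,0,-121,0]]]'
python3 - <<'E'
from h import *
import cv2
from workcell import arm
s=arm.state()
a=arm.capture('scene')[:,:,::-1];k=arm.calibration('wrist');b=arm.capture('wrist')[:,:,::-1]
cv2.imwrite('pics/s4.png',cv2.resize(a[120:270,250:410],None,fx=4,fy=4,interpolation=2)); cv2.imwrite('pics/w4.png',b)
for x in(.036,.040,-.009):print(shift(R2W(*POSE,[x,-.073,.124])[0],s))
E
```

```text
time: 5.42
eef_pos: [0.5421, -0.1498, 0.1989]
orientation: [[0.994, -0.002, -0.11], [0.11, -0.0, 0.994], [-0.002, -1.0, -0.0]]
wrist_force: [-1.0, 0.8, 0.0]
grip_width: 0.0001
[-1. 75.  0.]
[ 3. 75.  0.]
[-46.  75.   0.]
```

View pics/s4.png

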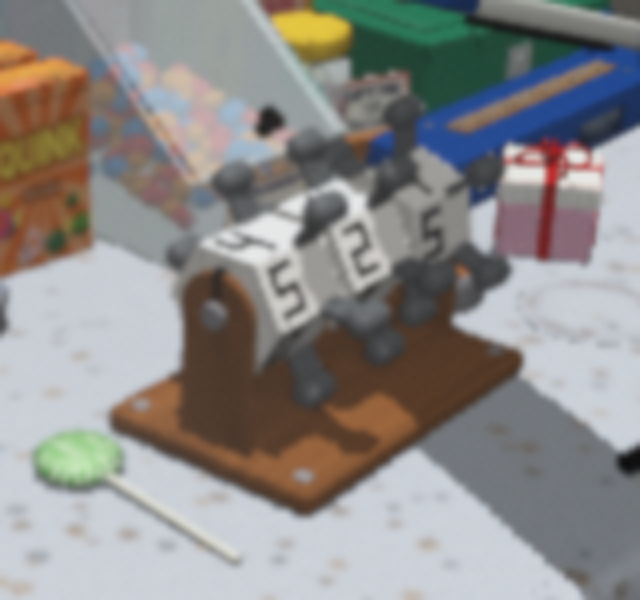

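View pics/w4.png

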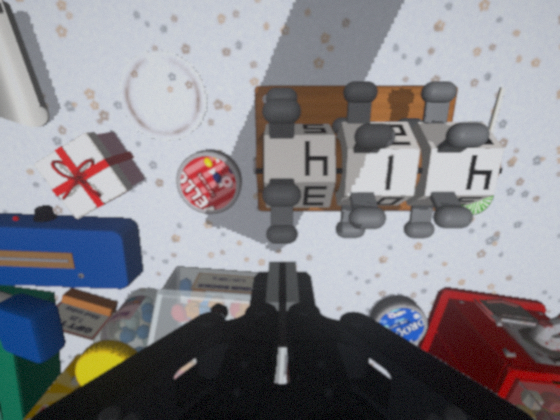

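```bash
python3 -m jog '[[[3,25,0,0],[3,50,0,0],[3,69,0,0],[3,75,0,0],[3,75,0,0]]]'; python3 -m jog '[[[-8,0,0,0],[-14,0,0,0],[-20,0,0,0],[-25,0,0,0],[-30,0,0,0],[-35,0,0,0],[-39,0,0,0],[-43,0,0,0],[-46,0,0,0],[-48,0,0,0],[-49,0,0,0],[-49,0,0,0]]]';python3 -m jog '[[[0,0,0,0],[0,0,0,0],[5,0,0,0],[10,0,0,0],[10,-20,0,0],[10,-50,0,0],[10,-85,0,0],[10,-85,0,0]]]'
python3 - <<'E'
from h import *
import cv2
from workcell import arm
s=arm.state()
a=arm.capture('scene')[:,:,::-1];k=arm.calibration('wrist');b=arm.capture('wrist')[:,:,::-1]
cv2.imwrite('pics/s5.png',cv2.resize(a[120:270,250:410],None,fx=4,fy=4,interpolation=2)); cv2.imwrite('pics/w5.png',b)
for n,y in (('L',.06),('M',0),('R',-.06)):
  for e in(-10,0,10):print(n,e,proj(k,R2W(*POSE,[bead(y,e+30),bead(y,e-30),bead(y,e-90)])).round(0).tolist())
E
```

```text
time: 5.93
eef_pos: [0.5448, -0.1472, 0.1239]
orientation: [[0.994, -0.003, -0.114], [0.114, 0.001, 0.994], [-0.003, -1.0, 0.001]]
wrist_force: [-0.4, 0.2, 0.1]
grip_width: 0.0001
time: 6.93
eef_pos: [0.4969, -0.1541, 0.1252]
orientation: [[0.994, -0.0, -0.112], [0.112, 0.0, 0.994], [-0.0, -1.0, 0.0]]
wrist_force: [0.7, 0.5, 0.4]
grip_width: 0.0001
time: 7.6
eef_pos: [0.5102, -0.154, 0.2162]
orientation: [[0.994, 0.008, -0.112], [0.112, -0.001, 0.994], [0.008, -1.0, -0.002]]
wrist_force: [1.6, -0.7, 0.6]
grip_width: -0.0001
L -10 [[441.0, 242.0], [448.0, 167.0], [421.0, 133.0]]
L 0 [[437.0, 250.0], [450.0, 179.0], [426.0, 133.0]]
L 10 [[432.0, 256.0], [450.0, 193.0], [432.0, 135.0]]
M -10 [[362.0, 242.0], [365.0, 167.0], [352.0, 133.0]]
M 0 [[360.0, 250.0], [366.0, 180.0], [355.0, 133.0]]
M 10 [[358.0, 256.0], [367.0, 193.0], [357.0, 135.0]]
R -10 [[283.0, 242.0], [283.0, 167.0], [283.0, 133.0]]
R 0 [[283.0, 250.0], [283.0, 180.0], [283.0, 133.0]]
R 10 [[283.0, 256.0], [283.0, 193.0], [283.0, 135.0]]
```

View pics/s5.png

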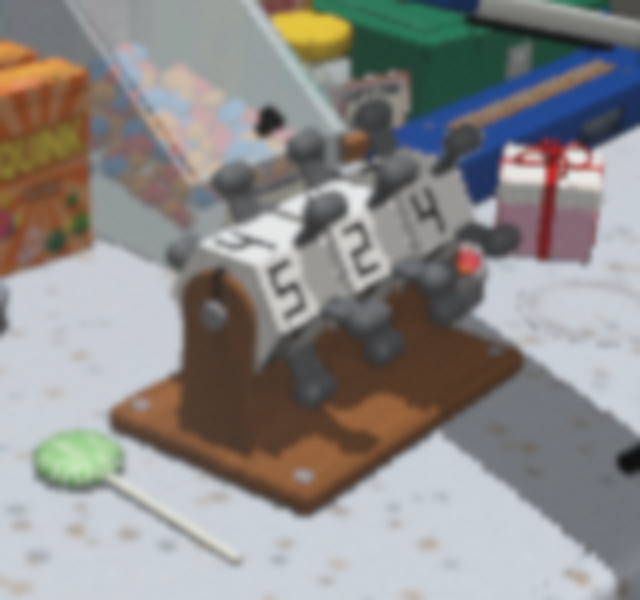

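View pics/w5.png

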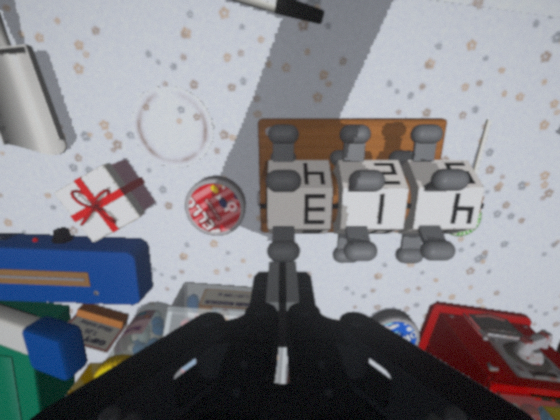

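```bash
python3 -m jog '[[[0,-20,0,0],[0,-40,0,0],[0,-40,0,0],[0,-40,0,0],[0,-40,0,0]]]'
python3 - <<'E'
from workcell import arm
print(arm.state()['time'],arm.hand_in())
E
```

```text
time: 8.12
eef_pos: [0.5068, -0.1528, 0.249]
orientation: [[0.994, -0.002, -0.112], [0.112, 0.0, 0.994], [-0.002, -1.0, 0.0]]
wrist_force: [0.1, 0.6, -0.7]
grip_width: -0.0001
the job is handed in; nothing more can be done
8.1167 None
```

The roller now reads 4 1 3 from left to right, and I handed the job in at about 8.1 s. With the fingers shut, I pushed a left-wheel lug away from the robot by about 49° and a right-wheel lug back towards it by about 40°.

- **Wheel positions:** In the last wrist picture the near upper lugs of the left, middle and right wheels sit at rows 179, 180 and 180. The model puts an upright digit at row 179–180 for all three, so each wheel is within a few degrees, against the 11° allowed. The middle wheel has not moved.
- **Contact and force:** I read the wrist force only at the end of each move, and it never exceeded about 2 N. The gripper was about 10 cm above the lugs at hand-in.
- **Disagreements:** One base corner was about 6 pixels off the model in an earlier wrist picture, and the lug positions agreed throughout. I took no new picture after the final 4 cm lift. That lift touched nothing.

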